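# Move the spice row to the new rack in the same order

## Robot

A 6-joint arm with a two-finger parallel gripper is mounted at the origin on a cart in front of the work surface, level with it; the furniture and walls round the work are solid. World frame = base frame: x ahead of the robot, y to its left, z up, the work surface at z = 0. Lengths are in m, angles in rad, forces in N, time in s.
With the tool pointing down it reaches from about 0.325 to 0.775 m from the base axis. Payload 5.5 kg.
Tool frame: the origin (TCP) lies between the finger pads; the fingertips stand 8 mm ahead of it and the grasp point (between the pads) lies 11 mm behind it (tcp_to_tips is the distance from the TCP to the fingertips, in m); z points along the fingers, y is the line along which they close (so a half turn about z gives the same grasp; the last joint's range is limited). The gripper opens to 88 mm and grips with 3 to 60 N. Pads are 20 mm wide; open, the fingers measure 115 mm over their backs; the gripper's body (75 mm by 178 mm) begins 61 mm behind the grasp point.
Start: joints at [1.208, 0.091, 1.231, -0, 1.82, -0.057], TCP at [0.181, 0.572, 0.231] pointing down, gripper open.
Joint ranges: [-2.87, 2.87], [-0.86, 2.18], [0.17, 2.46], [-1.51, 4.65], [0.06, 2.69], [-2.65, 2.65]. Speed limits (rad/s): [2.57, 2.57, 3.01, 3.14, 3.14, 3.14].

## Interface

Orientations are given as a unit quaternion [w, x, y, z].
In Python, from bench import * gives the robot as it stands. Calls block until the motion is done:
- move_to(position, orientation): joint-space move of the TCP to a pose.
- move_l(position, speed=0.15, orientation=None): straight line of the TCP; orientation=None keeps the orientation; speed is the mean speed in m/s.
- movej(angles): joint-space move.
- gripper_open() and close(): open the fingers fully, or close them until they stop; the grip force is fixed at half the most.
- hold(seconds).
- inverse_kinematics(position, orientation): joint angles nearest the present ones, or None.
- state(): the state.
- get_image(name): name is "scene" or "top"; returns a dict with "frame" (384x512x3 uint8, blue, green, red), "depth" (384x512 float32, m along the optical axis (not along the pixel's ray), 0 where there is no reading), "camera_matrix" (3x3 intrinsics, pixels), "view" (4x4, takes a point from world to camera coordinates). Camera axes: x right, y up, looking along -z (the intrinsics and any distortion apply to the point x, -y, -z); pixel columns grow to the right and rows downward; lengths in m; the calibration is good to about 2 mm. A picture is of the moment at which its call begins.
A pose or a line that the arm cannot do raises IKError and nothing moves.
- job_done(): hands the job in; it is judged then, once.
The state is a dict: "time": time; "joint_pos": joint angles; "dq": joint speeds; "joint_torque": joint torques, N m; "ee_pos": TCP position; "ee_rot": TCP orientation; "ft_force": force on the tool from outside, world axes, zero at the start; "moment": the same for the moment, N m; "finger_gap": finger opening in m; "finger_force": force on a finger pad.
Only numpy, scipy, OpenCV 4.12 (cv2) and the standard library are available. Lean on these libraries where they do the work, as an engineer would, in place of code of your own. Each camera call takes 0.05 s, during which the arm holds its last target. There are 200 camera calls.

## Task

Move the four spice jars from the dark wooden rack into the pale one, one at a time and in the same order counted from the blue knobs: take the jar nearest the dark rack's blue knob first and stand it in the pale rack's well nearest that rack's blue knob, then the next jar in the next well, and so on along the row. Carry each jar straight to its well without standing it elsewhere, set it down gently, upright on the floor of its well, do not drop it, and leave the lemon and the mug where they are.

Things in the scene. Friction and masses are not known exactly. Their poses are not given: they have to be found in the camera images.
- jar_red: spice jar: glass with a dark green and black label, dark lid with a red round dot (34 mm) on top. Round, 41 mm in diameter, 105 mm high (lid: the top 20 mm), 0.08 to 0.15 kg, hard, may be gripped anywhere. Starts upright in one of the dark rack's wells. Origin: centre of its underside; z up its axis
- jar_white: spice jar: glass with a white and orange label, dark lid with a white round dot (34 mm) on top. Round, 41 mm in diameter, 105 mm high (lid: the top 20 mm), 0.08 to 0.15 kg, hard, may be gripped anywhere. Starts upright in one of the dark rack's wells. Origin: centre of its underside; z up its axis
- jar_yellow: spice jar: glass with a white and orange label, dark lid with a yellow round dot (34 mm) on top. Round, 41 mm in diameter, 105 mm high (lid: the top 20 mm), 0.08 to 0.15 kg, hard, may be gripped anywhere. Starts upright in one of the dark rack's wells. Origin: centre of its underside; z up its axis
- jar_green: spice jar: glass with a dark green and black label, dark lid with a green round dot (34 mm) on top. Round, 41 mm in diameter, 105 mm high (lid: the top 20 mm), 0.08 to 0.15 kg, hard, may be gripped anywhere. Starts upright in one of the dark rack's wells. Origin: centre of its underside; z up its axis
- dark_rack: dark brown wooden rack, full at the start, fixed, on the robot's left or right: a row along its y (world y within 0.2 rad) of 4 open wells 58 x 58 mm inside, centres at own x 0, y -94.5, -31.5, 31.5, 94.5 mm; well floors 6 mm above the underside; walls 5 mm thick, 36 high. 74 mm wide, 281 long; end boards 42 high with a round knob each (top at 60). Origin: centre of underside, on the worktop; z up
- pale_rack: pale wooden rack, empty at the start, fixed, on the robot's left or right: a row along its y (world y within 0.2 rad) of 4 open wells 58 x 58 mm inside, centres at own x 0, y -94.5, -31.5, 31.5, 94.5 mm; well floors 6 mm above the underside; walls 5 mm thick, 36 high. 74 mm wide, 281 long; end boards 42 high with a round knob each (top at 60). Origin: centre of underside, on the worktop; z up
- dark_rack_blue_knob: blue round knob, 30 mm in diameter and 18 mm high, fixed on top of one end board of the dark rack (the knob on the other end is wood-coloured); it marks the end of that rack that comes first and may be at either end (rack's own y = +133.5 or -133.5 mm). Origin: centre of the knob's underside, 42 mm above the worktop
- pale_rack_blue_knob: blue round knob, 30 mm in diameter and 18 mm high, fixed on top of one end board of the pale rack (the knob on the other end is wood-coloured); it marks the end of that rack that comes first and may be at either end (rack's own y = +133.5 or -133.5 mm). Origin: centre of the knob's underside, 42 mm above the worktop
- lemon: yellow lemon, 83 x 58 x 58 mm, lying loose behind the racks on the right; not to be moved. Origin: its underside
- mug: small cream mug with a handle, 63 x 86 x 51 mm, standing loose behind the racks on the right; not to be moved. Origin: centre of its underside
Mind the look-alikes: they are no part of the job. Leave any purple look-alike of the jar_white alone.

How it is judged:
By the outcome, as a careful person would: the job done as asked, in the order asked, and still so for the second after the job is handed in, with the robot touching nothing.
It also fails if it takes over 104 s, if anything falls off the work surface, if the arm or the gripper's body presses on something with over 40 N, if the wrist force passes 120 N, or if a joint passes its speed limit or range.

## Working session

There is one attempt and no reset: what is moved stays moved. The work goes in short steps, each a Python script; the robot and the scene stay as the last script left them, time stands still between calls to the robot, and variables do not carry over. Pictures are saved under pics/ and viewed, at most 14 in all, crops included, and the job is handed in when it is done.

```bash
ls; mkdir -p pics
python3 - <<'E'
from bench import *
import cv2,numpy as np
for n in("scene","top"):
    im=get_image(n); cv2.imwrite(f"pics/{n}0.png",im["frame"]); np.savez(f"{n}0.npz",**{k:im[k] for k in("frame","depth","camera_matrix","view")})
    V=im["view"]; print(n,im["camera_matrix"].round(1).tolist(),"cam at",(-V[:3,:3].T@V[:3,3]).round(3), V[2,:3].round(2),[k for k in im])
s=state();print(s["time"],s["ee_rot"],s["ee_pos"])
E
```

```text
pics
scene [[394.5, 0.0, 259.4], [0.0, 394.5, 192.6], [0.0, 0.0, 1.0]] cam at [0.265 0.493 0.809] [-0.29  0.56  0.77] ['frame', 'depth', 'camera_matrix', 'view']
top [[432.2, 0.0, 259.1], [0.0, 432.2, 196.3], [0.0, 0.0, 1.0]] cam at [ 0.376 -0.156  1.059] [-0.15 -0.09  0.98] ['frame', 'depth', 'camera_matrix', 'view']
0.1 [-1.98969063e-04  1.52299623e-01  9.88333966e-01 -8.70317201e-04] [0.18054119 0.57192818 0.229606  ]
```

View pics/scene0.png

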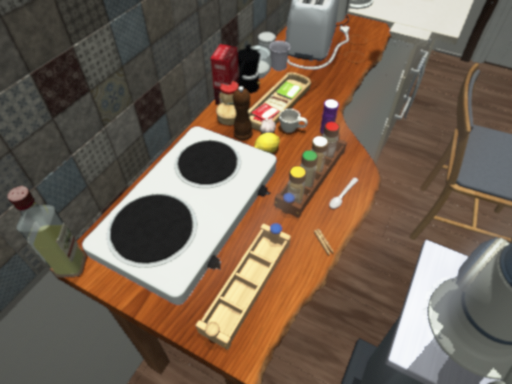

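View pics/top0.png

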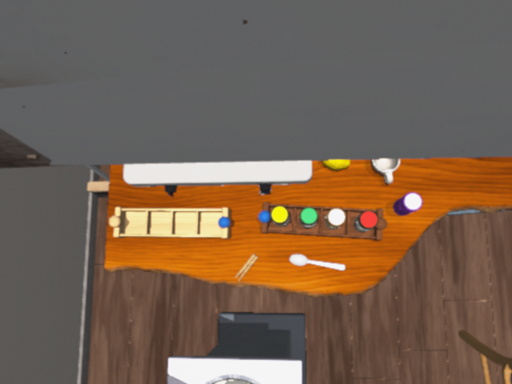

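Scene: the pale rack is on the left (top view columns 112–230, row 222) with its blue knob at (225,222). The dark rack is on the right with its blue knob at (264,216). Its jars in order from the knob are yellow (280,214), green (309,216), white (337,217) and red (369,219). The purple decoy is at (410,203), and a hood covers the upper part of the top view.

```bash
cat > vis.py <<'E'
import numpy as np,cv2
def proj(d): 
    V=d["view"]; F=np.diag([1,-1,-1.]); return d["camera_matrix"]@(F@V[:3])
def cloud(d):
    z=d["depth"]; v,u=np.mgrid[:z.shape[0],:z.shape[1]]; K=d["camera_matrix"]
    c=np.stack([(u-K[0,2])*z/K[0,0],-(v-K[1,2])*z/K[1,1],-z],-1)
    V=d["view"]; return (c-V[:3,3])@V[:3,:3]
HUE={"red":[(0,8),(172,180)],"yellow":[(22,34)],"green":[(45,80)],"blue":[(100,125)]}
def blobs(d,col,box,zr):
    """colour blobs inside a world box x0,x1,y0,y1 and height range: list (uv centroid, area, median xyz)"""
    h=cv2.cvtColor(d["frame"],cv2.COLOR_BGR2HSV); P=cloud(d)
    if col=="white": m=(h[...,1]<60)&(h[...,2]>150)
    else: m=np.any([(h[...,0]>=a)&(h[...,0]<=b) for a,b in HUE[col]],0)&(h[...,1]>110)&(h[...,2]>70)
    m&=(d["depth"]>0)&(P[...,0]>box[0])&(P[...,0]<box[1])&(P[...,1]>box[2])&(P[...,1]<box[3])&(P[...,2]>zr[0])&(P[...,2]<zr[1])
    n,l,s,c=cv2.connectedComponentsWithStats(m.astype(np.uint8))
    return sorted([(c[i],s[i,4],np.median(P[l==i],0)) for i in range(1,n) if s[i,4]>8],key=lambda t:-t[1])
def tri(a,ua,b,ub):
    X=cv2.triangulatePoints(proj(a),proj(b),np.float64(ua),np.float64(ub)); return (X[:3]/X[3]).ravel()
E
python3 - <<'E'
from vis import *
np.set_printoptions(precision=4,suppress=True)
T,S=[dict(np.load(f"{n}0.npz")) for n in("top","scene")]
Pt,Ps=cloud(T),cloud(S)
for v,u in[(260,255),(222,138),(222,225),(130,250),(170,220),(189,265),(203,410),(219,369),(163,337),(163,385),(262,300),(218,115)]: print("top",(u,v),Pt[v,u])
for c,zr in[("yellow",(.09,.13)),("green",(.09,.13)),("white",(.1,.125)),("red",(.09,.13)),("blue",(.05,.07))]:
    bt=blobs(T,c,(.3,.75,-.6,.6),zr); bs=blobs(S,c,(.3,.75,-.6,.6),zr)
    print(c);
    for n,b in(("t",bt),("s",bs)):
        for q in b[:3]: print("  ",n,*q)
    for i in range(min(2,len(bt),len(bs))): print("   tri",tri(T,bt[i][0],S,min(bs,key=lambda q:np.hypot(*(q[2]-bt[i][2])[:2]))[0]))
# pale rack footprint
for n,d,P in(("t",T,Pt),("s",S,Ps)):
    for zr in((.028,.05),):
      m=(P[...,0]>.35)&(P[...,0]<.62)&(P[...,1]>-.06)&(P[...,1]<.4)&(P[...,2]>zr[0])&(P[...,2]<zr[1])
      nn,l,s,c=cv2.connectedComponentsWithStats(m.astype(np.uint8)); k=1+np.argmax(s[1:,4])
      Q=P[l==k]; print(n,s[k],"z",np.percentile(Q[:,2],[5,50,95]),"rect",cv2.minAreaRect(Q[:,:2].astype(np.float32)*1000))
# obstacles max height per grid of points above .05
m=(Pt[...,2]>.045)&(Pt[...,0]>.3)&(T["depth"]>0)
for x in np.arange(.4,.95,.05):
    print("%.2f"%x,[round(float(np.max(Pt[...,2][m&(abs(Pt[...,0]-x)<.025)&(abs(Pt[...,1]-y)<.05)],initial=0)),2) for y in np.arange(.4,-.65,-.1)])
E
```

```text
top (255, 260) [ 0.3815 -0.0513  0.0097]
top (138, 222) [0.4757 0.2445 0.0079]
top (225, 222) [0.4693 0.0147 0.0594]
top (250, 130) [ 0.4126 -0.143   0.9422]
top (220, 170) [0.594  0.0284 0.0596]
top (265, 189) [ 0.5479 -0.0788  0.0514]
top (410, 203) [ 0.5031 -0.3974  0.1081]
top (369, 219) [ 0.4686 -0.3083  0.1134]
top (337, 163) [ 0.608  -0.2492  0.0498]
top (385, 163) [ 0.6158 -0.3688  0.0063]
top (300, 262) [ 0.3769 -0.1594  0.0032]
top (115, 218) [0.4809 0.2826 0.0588]
yellow
   t [279.351  214.2327] 245 [ 0.4812 -0.1144  0.1115]
   s [297.5714 171.966 ] 147 [ 0.4793 -0.1145  0.1125]
   tri [ 0.4805 -0.1152  0.1109]
green
   t [308.4601 215.3991] 213 [ 0.4782 -0.1781  0.1115]
   s [308.8132 154.9451] 91 [ 0.4785 -0.1788  0.1125]
   tri [ 0.4779 -0.1787  0.1131]
white
   t [336.1205 216.442 ] 224 [ 0.4755 -0.2384  0.1115]
   t [412.6435 200.912 ] 216 [ 0.5077 -0.404   0.1056]
   s [320.0413 141.2727] 121 [ 0.4724 -0.2387  0.1125]
   s [331.1042 103.7396] 96 [ 0.506  -0.4025  0.1069]
   tri [ 0.4741 -0.2387  0.1119]
   tri [ 0.5074 -0.4039  0.1054]
red
   t [368.4084 218.9847] 26
[... 709 characters left out ...]

0.40 [0.0, 0.0, 0.0, 0.0, 0.92, 1.01, 1.0, 0.0, 0.0, 0.0, 0.0]
0.45 [0.0, 0.06, 0.0, 0.0, 0.06, 0.11, 0.12, 0.12, 0.06, 0.0, 0.0]
0.50 [0.0, 0.06, 0.0, 0.0, 0.06, 0.12, 0.12, 0.12, 0.11, 0.0, 0.0]
0.55 [0.0, 0.06, 0.06, 0.06, 0.06, 0.06, 0.06, 0.0, 0.11, 0.0, 0.0]
0.60 [0.0, 0.06, 0.06, 0.06, 0.06, 0.06, 0.06, 0.05, 0.05, 0.0, 0.0]
0.65 [0.0, 0.0, 0.0, 0.0, 0.0, 0.0, 0.0, 0.0, 0.0, 0.0, 0.0]
0.70 [0.0, 0.0, 0.0, 0.0, 0.0, 0.0, 0.0, 0.0, 0.0, 0.0, 0.0]
0.75 [0.0, 0.0, 0.0, 0.0, 0.0, 0.0, 0.0, 0.0, 0.0, 0.0, 0.0]
0.80 [0.0, 0.0, 0.0, 0.0, 0.0, 0.0, 0.0, 0.0, 0.0, 0.0, 0.0]
0.85 [0.0, 0.0, 0.0, 0.0, 0.0, 0.0, 0.0, 0.0, 0.0, 0.0, 0.0]
0.90 [0.0, 0.0, 0.0, 0.0, 0.0, 0.0, 0.0, 0.0, 0.0, 0.0, 0.0]
```

Both views agree. The jar tops measure 0.111–0.113 m, which matches 6 + 105 mm. The pale rack footprint is 282 × 73 mm at (0.471, 0.152), and its blue knob sits where the fit predicts. I'll start with yellow.

```bash
cat > job.py <<'E'
from bench import *
from vis import *
np.set_printoptions(precision=4,suppress=True)
JAR={"yellow":(.4805,-.1150),"green":(.4780,-.1785),"white":(.4742,-.2387),"red":(.4686,-.3072)}
PC,PD=np.array([.4712,.1524]),np.array([.0148,.9999]); WELL=[PC+k*PD for k in(-.0945,-.0315,.0315,.0945)]
ZG,ZUP=.071,.225            # TCP height at the grasp; carrying height
def quat(phi): a=(phi+np.pi/2)/2; return [0,float(np.cos(a)),float(np.sin(a)),0]   # tool down, closing axis at angle phi
QD,QP=quat(-.061),quat(-.015)
def rep(t): s=state(); print(t,"t=%.1f"%s["time"],"ee",np.array(s["ee_pos"]),"gap %.4f ff %s"%(s["finger_gap"],np.round(s["finger_force"],1)),"F",np.array(s["ft_force"])); return s
def pick(xy):
    move_l([*xy,ZUP],.3,QD); move_l([*xy,ZG+.03],.15); move_l([*xy,ZG],.06); rep("at jar")
    close(); s=rep("closed"); assert .037<s["finger_gap"]<.045
    move_l([*xy,ZG+.01],.05); move_l([*xy,ZUP],.15); return rep("lifted")
def place(xy,off=(0,0)):
    x,y=np.array(xy)-off
    move_l([x,y,ZUP],.25,QP); s=rep("over"); assert .037<s["finger_gap"]<.045
    move_l([x,y,ZG+.03],.15); move_l([x,y,ZG+.005],.05); hold(.2); f0=state()["ft_force"][2]
    for dz in np.arange(.004,-.0041,-.001):
        move_l([x,y,ZG+dz],.02); f=state()["ft_force"][2]-f0
        if f>2: break
    rep("down dz=%.3f f=%.1f"%(dz,f))
def release():
    x,y,_=state()["ee_pos"]; gripper_open(); hold(.2); z=state()["ee_pos"][2]
    move_l([x,y,z+.03],.06); move_l([x,y,ZUP],.25); rep("clear")
def snap(tag):
    for n in("scene","top"):
        im=get_image(n); cv2.imwrite(f"pics/{n}_{tag}.png",im["frame"]); np.savez(f"{n}_{tag}.npz",**{k:im[k] for k in("frame","depth","camera_matrix","view")})
E
python3 - <<'E'
from job import *
for p,q in [((*JAR["yellow"],.25),QD),((*JAR["red"],ZG),QD),((*WELL[3],ZG),QP)]: print(inverse_kinematics(list(p),q))
move_to([*JAR["yellow"],.25],QD); rep("arrived")
pick(JAR["yellow"]); place(WELL[0]); snap("y1")
E
```

```text
[-0.3038 -0.1885  1.467  -0.      1.8631 -0.2428]
[-0.641   0.0127  1.595  -0.      1.5339 -0.58  ]
[ 0.4176 -0.0606  1.6671 -0.      1.5351  0.4326]
arrived t=2.8 ee [ 0.4807 -0.1144  0.25  ] gap 0.0879 ff 0.0 F [-0.7139  0.6606  0.3149]
at jar t=4.6 ee [ 0.4804 -0.115   0.0708] gap 0.0880 ff 0.0 F [-0.1192 -0.3701  0.0718]
closed t=5.4 ee [ 0.4805 -0.115   0.071 ] gap 0.0404 ff 30.0 F [ 0.5776  0.1698 -0.403 ]
lifted t=6.9 ee [ 0.4801 -0.1149  0.2237] gap 0.0408 ff 30.0 F [ 0.1746  0.3712 -0.909 ]
over t=7.7 ee [0.4697 0.0573 0.2246] gap 0.0405 ff 30.0 F [ 0.1531 -0.202  -1.4767]
down dz=-0.001 f=8.1 t=11.0 ee [0.4699 0.0579 0.071 ] gap 0.0403 ff 30.0 F [-2.7596 -0.4287  5.9343]
```

Contact came within 1 mm of the expected floor height. I'll look before releasing.

```bash
python3 -c "
import cv2
a=cv2.imread('pics/scene_y1.png')[130:360,180:380];b=cv2.imread('pics/top_y1.png')[160:260,100:430]
cv2.imwrite('pics/y1s.png',cv2.resize(a,None,fx=2.5,fy=2.5))"
```

```text
(no output)
```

View pics/y1s.png

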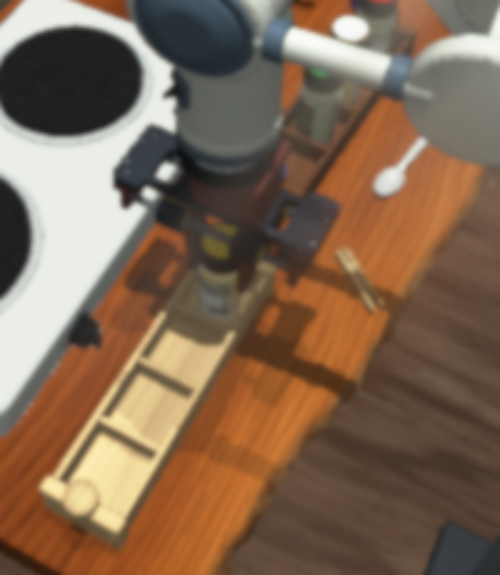

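The jar is inside the well nearest the blue knob (crop pixel about (218,290)), between the walls and resting on the floor. I'll release it, check where it stands, then do green.

Run:
```python
from job import *
release(); snap("y2")
T,S=[dict(np.load(f"{n}_y2.npz")) for n in("top","scene")]
for d in(T,S):
    for b in blobs(d,"yellow",(.4,.55,-.02,.15),(.05,.14))[:1]: print("yellow",*b,"well",WELL[0])
    for b in blobs(d,"green",(.4,.55,-.3,.0),(.08,.14))[:1]: print("green",*b)
pick(JAR["green"]); place(WELL[1]); release(); snap("g")
for n in("top","scene"):
    for c in("yellow","green"):
        for b in blobs(dict(np.load(f"{n}_g.npz")),c,(.4,.55,0,.3),(.05,.14))[:1]: print(n,c,*b)
```

```text
clear t=13.5 ee [0.4696 0.0579 0.2235] gap 0.0876 ff 0.0 F [-0.3677 -0.4434 -0.8336]
yellow [202.35  219.485] 200 [0.4704 0.0574 0.1117] well [0.4698 0.0579]
green [308.4906 215.4198] 212 [ 0.4783 -0.1789  0.1114]
yellow [268.5503 225.9822] 169 [0.4692 0.0585 0.1125] well [0.4698 0.0579]
green [308.5    151.8333] 12 [ 0.4832 -0.1882  0.1135]
at jar t=16.2 ee [ 0.4779 -0.1785  0.0708] gap 0.0880 ff 0.0 F [ 0.515  -0.2205  0.3752]
closed t=17.0 ee [ 0.478  -0.1785  0.071 ] gap 0.0409 ff 30.0 F [0.6048 0.5302 0.7891]
lifted t=18.4 ee [ 0.4777 -0.1784  0.2237] gap 0.0407 ff 30.0 F [-0.7501 -1.2381 -0.9183]
over t=19.8 ee [0.4707 0.1202 0.2249] gap 0.0402 ff 30.0 F [ 0.068   0.4108 -0.3349]
down dz=-0.001 f=5.6 t=23.1 ee [0.4708 0.121  0.0709] gap 0.0405 ff 30.0 F [-3.7379 -0.2497  4.8331]
clear t=25.5 ee [0.4705 0.1209 0.2235] gap 0.0875 ff 0.0 F [ 0.3962 -0.0953 -1.0194]
top yellow [202.1333 219.519 ] 210 [0.4695 0.0578 0.1116]
top green [175.2529 219.4647] 170 [0.4717 0.1193 0.1117]
scene yellow [267.2361 226.5694] 144 [0.4709 0.0614 0.1124]
scene green [256.9231 248.1667] 78 [0.465  0.1181 0.1121]
```

Yellow and green both stand centred in their wells with tops at 0.112 m. White and red are next.

Run:
```python
from job import *
pick(JAR["white"]); place(WELL[2]); release()
T=get_image("top")
print([b for b in blobs(T,"red",(.4,.55,-.4,-.2),(.08,.14))[:1]],[b for b in blobs(T,"white",(.4,.55,.1,.25),(.1,.14))[:1]])
pick(JAR["red"]); place(WELL[3]); release()
move_to([.4,.0,.35],QP); snap("end")
print(WELL)
for n in("top","scene"):
    for c in("yellow","green","white","red"):
        for b in blobs(dict(np.load(f"{n}_end.npz")),c,(.4,.55,0,.3),(.1,.14))[:1]: print(n,c,*b)
a=cv2.imread('pics/scene_end.png')[60:360,180:400];cv2.imwrite('pics/ends.png',cv2.resize(a,None,fx=2,fy=2))
rep("end")
```

```text
at jar t=28.6 ee [ 0.4741 -0.2387  0.0708] gap 0.0874 ff 0.0 F [-0.6936 -0.1885 -0.0606]
closed t=29.4 ee [ 0.4742 -0.2387  0.071 ] gap 0.0407 ff 30.0 F [-0.1635 -0.9796  0.404 ]
lifted t=30.8 ee [ 0.4739 -0.2385  0.2237] gap 0.0404 ff 30.0 F [-0.5781 -0.1222 -2.5056]
over t=32.6 ee [0.4718 0.1831 0.2251] gap 0.0404 ff 30.0 F [-0.3185  0.183  -0.9384]
down dz=-0.001 f=6.2 t=36.0 ee [0.4718 0.1839 0.071 ] gap 0.0405 ff 30.0 F [-1.5525 -0.624   5.0422]
clear t=38.4 ee [0.4715 0.1838 0.2233] gap 0.0878 ff 0.0 F [ 1.4352 -0.0154 -1.6919]
[(array([368.35  , 219.0385]), np.int32(260), array([ 0.4688, -0.3073,  0.1115]))] [(array([148.7027, 219.1351]), np.int32(111), array([0.4724, 0.1806, 0.1117]))]
at jar t=41.8 ee [ 0.4685 -0.3072  0.0708] gap 0.0874 ff 0.0 F [-0.4818 -0.1063  0.1076]
closed t=42.6 ee [ 0.4686 -0.3072  0.071 ] gap 0.0407 ff 30.0 F [-1.0367 -0.4323 -0.1596]
lifted t=44.1 ee [ 0.4683 -0.307   0.2236] gap 0.0404 ff 30.0 F [-0.4191  0.5519 -1.1959]
over t=46.4 ee [0.4727 0.2462 0.2251] gap 0.0401 ff 30.0 F [-0.0453  0.6149 -1.3472]
down dz=-0.001 f=7.3 t=49.8 ee [0.4727 0.247  0.071 ] gap 0.0401 ff 30.0 F [-3.2439 -1.183   5.5686]
clear t=52.1 ee [0.4724 0.2468 0.2233] gap 0.0880 ff 0.0 F [-0.0346  0.2015  0.7053]
[array([0.4698, 0.0579]), array([0.4707, 0.1209]), array([0.4717, 0.1839]), array([0.4726, 0.2469])]
scene yellow [268.5584 226.3452] 197 [0.469  0.0588 0.1122]
scene green [254.625  248.3913] 184 [0.4691 0.1207 0.1123]
scene white [238.5216 272.2863] 255 [0.4711 0.1834 0.1123]
scene red [221.1742 299.1968] 310 [0.472  0.2471 0.112 ]
end t=53.3 ee [0.4003 0.0008 0.3486] gap 0.0880 ff 0.0 F [-1.4024  0.9027  0.0531]
```

View pics/ends.png

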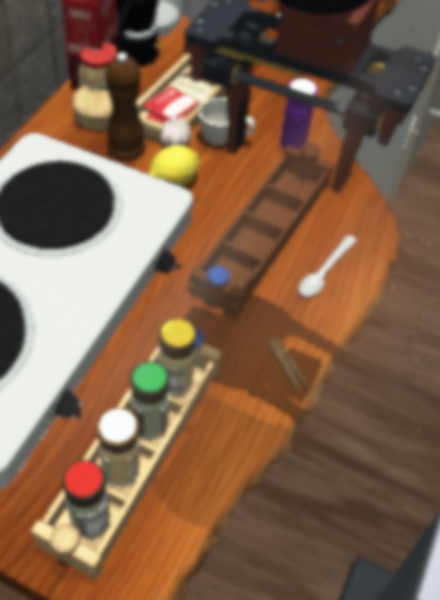

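The crop shows yellow (178,335), green (150,378), white (118,427) and red (85,480) upright in the pale rack, in order from its blue knob. The dark rack is empty, and the lemon, mug and purple jar are where they were.

```bash
python3 -c "
from bench import *
print(job_done())"
```

```text
the job is handed in; nothing more can be done
None
```

All four jars (yellow, green, white, red) now stand upright in the pale rack in order from its blue knob; the job was handed in at about 53 s, with the lemon, mug and purple jar untouched.

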